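Try square against a vase on the granite plate

ROBOT

A 6-joint arm with a two-finger parallel gripper is mounted at the origin on the work surface. World frame = base frame: x ahead of the robot, y to its left, z up, the work surface at z = 0. Lengths are in mm, angles in rad, forces in N, time in s.
With the tool pointing down it reaches from about 325 to 875 mm from the base axis. Payload 4.4 kg.
Tool frame: the origin (TCP) lies on the centre line of the jaws, within the pads' length; the fingertips stand ahead of it and the grasp point (between the pads) lies 6 mm ahead of it (ctrl.tcp_to_tips is the z of the fingertips in the tool frame, in mm); z points along the fingers, y is the direction in which the jaws open and shut (so a half turn about z gives the same grasp; the last joint's range is limited). The gripper opens to 85 mm and grips with 20 to 120 N. Pads are 22 mm wide; open, the fingers measure 114 mm over their backs; the gripper's body (76 mm by 85 mm) begins 54 mm behind the grasp point. The pads swing forward as they close: fully open they stand 13 mm farther back than shut.
Start: joints at [-1.325, 0.207, 1.542, -0, 1.393, -0.15], TCP at [221.677, -530.553, 256.282] pointing down, gripper open.
Joint ranges: [-2.73, 2.73], [-0.86, 2.22], [0.23, 2.46], [-1.11, 4.25], [0.08, 2.63], [-2.82, 2.82]. Speed limits (rad/s): [2.79, 2.79, 3.14, 3.14, 3.14, 3.14].

INTERFACE

Orientations are given as a 3x3 rotation matrix whose columns are the frame's x, y, z axes.
In Python, from plant import ctrl, sensors, optics gives the robot as it stands. Calls block until the motion is done:
- ctrl.move_ptp(position, orientation): joint-space move of the TCP to a pose.
- ctrl.move_l(position, rot=None, vel=150, threshold=None): straight line of the TCP; rot=None keeps the orientation; vel is the mean speed in mm/s. With threshold (N) it stops when the force on the tool has changed by that much, and returns True; else False.
- ctrl.set_joints(angles): joint-space move.
- ctrl.gripper_to(opening, force=None): finger opening in mm; force is the grip in N (None keeps the last); returns when the fingers have stopped.
- ctrl.hold(seconds).
- ctrl.solve_ik(position, orientation): joint angles nearest the present ones, or None.
- sensors.read_state(): the state.
- optics.grab_frame(name): name is "scene" or "top" or "wrist"; returns (picture, depth): 400x640x3 uint8, red, green, blue; 400x640 float32, mm along the optical axis (not along the pixel's ray), 0 where there is no reading.
- optics.camera_params(name): a dict with "mtx" (3x3 intrinsics, pixels), "k1" (the pictures are not rectified: a ray, as slopes to the right and down, at radius r is drawn at 1 + k1 r^2 times it, then the intrinsics apply), "R" (3x3) and "t" (3): a world point X has camera coordinates R X + t; the wrist camera has in their place "T_tool_cam" (4x4, takes a point from camera to tool coordinates, whose origin is the TCP and whose axes are the flange's). Camera axes: x right, y down, z forward; pixel columns grow to the right and rows downward; lengths in mm; the calibration is good to about 2 mm. A picture is of the moment at which its call begins: read the wrist's pose just before it. camera_params takes no time and is no camera call.
A pose or a line that the arm cannot do raises ctrl.MotionError and nothing moves.
- ctrl.finish_job(): hands the job in, once; it reports no verdict.
The state is a dict: "t": time; "q": joint angles; "qvel": joint speeds; "tau": joint torques, N m; "eef_pos": TCP position; "eef_rot": TCP orientation; "force": force on the tool from outside, world axes, zero at the start; "wrist_torque": the same for the moment, N m; "grip_width": finger opening in mm.
Only numpy, scipy, OpenCV 4.12 (cv2) and the standard library are available. Lean on these libraries where they do the work, as an engineer would, in place of code of your own. Each camera call takes 0.05 s, during which the arm holds its last target. There are 200 camera calls.

TASK

Check the square-sided vase for plumb: pick up the L-shaped try square that stands on the bench, set its stock down flat on the dark granite plate, clear of the vase, and then slide it gently along the plate until the outer edge of its upright blade lies against the vase, about the middle of one of the flat sides and square to that side. Finish while still gripping the square there, its stock kept flat on the plate and its blade kept lightly pressed against the vase, without having shoved the vase along or disturbed the low planter beside it and the gold vase on the bench.

Things in the scene. Friction and masses are not known exactly. Their poses are not given: they have to be found in the camera images.
- square: Try square, 0.42 kg, an upright L on its sole beside the plate (left or right), blade end away from the robot within 0.5 rad. Aluminium stock 120 long (own x) x 30 thick (y) x 32 high: grip it across the 30. Steel blade 26 wide (x) x 6 thick at the +x end, rising to 120 above the sole, its outer edge flush with the stock's end. Origin: middle of the sole; x to the blade end, z up
- square_edge (a point): Point on the blade's outer (working) edge, 60 in +x of the square's origin and 80 above its sole; axes as the square
- vase: Square-section vase, pale grey-green glaze, 120 x 120, 190 high, 2.5 kg, loose on the left or right half of the plate, turned up to 0.5 rad. Four flat upright sides square to its x and y, 60 from the origin (middle of the underside, z up); lowest 6 mm drawn in as a foot. Slides if pushed over about 10 to 20 N. Any side may be used; plate is free before the side facing the robot
- plate: Dark granite surface plate, fixed, 340 (x) x 380 (y) mm, top 45 above the bench. Origin: middle of its underside; turned up to 0.12 rad
- planter: Low round planter, same glaze as the vase, 94 across, 78 high, loose on the other half of the plate, to be left alone. Origin: middle of its underside
- gold_vase: Gold turned vase, 88 across, 236 high, on the bench on the side of the plate where the square is not, to be left alone. Origin: middle of its underside
There are look-alikes about, which are no part of the job. What is shaped like the vase but pink is not meant.

How it is judged (in metres and radians):
On the way, in this order (a step that is already met when the one before it is completed fails the run):
1. the square stands with its sole flat on the granite plate, pressed or resting on it, clear of the vase (contact force between square and plate above 0.5 N and angle between square's own z axis and vertical below 0.04 rad and contact force between square and vase below 0.1 N and height (world z) of square between 0.042 and 0.05 m), for 0.2 s.
2. the blade's outer edge touches a side of the vase while the sole is still on the plate (contact force between square and vase above 0.3 N and contact force between square and plate above 0.3 N and ((angle between the x axis of square and the x axis of vase, either way round below 0.07 rad and y of square_edge in the frame of vase between -0.03 and 0.03 m and x of square_edge in the frame of vase between -0.0635 and 0.0635 m) or (angle between the x axis of square and the y axis of vase, either way round below 0.07 rad and x of square_edge in the frame of vase between -0.03 and 0.03 m and y of square_edge in the frame of vase between -0.0635 and 0.0635 m))), for 0.2 s.
At the end, for the whole second after the job is handed in: Square still gripped (2 N), sole on plate and blade on vase (0.5 N each), tilt under 0.03 rad; edge within 3.5 mm of the side, 30 mm of its middle, 0.07 rad of perpendicular; vase upright, moved under 10 mm; planter and gold vase moved under 20 mm (contact force between square and plate above 0.5 N and contact force between square and vase above 0.5 N and contact force between square and the fingers above 2 N and angle between square's own z axis and vertical below 0.03 rad and height (world z) of square between 0.042 and 0.049 m and ((angle between the x axis of square and the x axis of vase, either way round below 0.07 rad and y of square_edge in the frame of vase between -0.03 and 0.03 m and x of square_edge in the frame of vase between -0.0635 and 0.0635 m) or (angle between the x axis of square and the y axis of vase, either way round below 0.07 rad and x of square_edge in the frame of vase between -0.03 and 0.03 m and y of square_edge in the frame of vase between -0.0635 and 0.0635 m)) and linear speed of each of square, vase below 0.01 m/s and distance of vase from where it was at the start of the episode below 0.01 m and angle between vase's own z axis and vertical below 0.02 rad and distance of each of planter, gold_vase from where it was at the start of the episode below 0.02 m); the arm keeps its last pose, push and grip.
It fails at once if the vase is struck or pushed with more than 25 N by the square (contact force between square and vase above 25 N).
It fails at once if the vase is shoved along (15 mm) or tipped (distance of vase from where it was at the start of the episode above 0.015 m or angle between vase's own z axis and vertical above 0.06 rad).
It fails at once if the planter or the gold vase is knocked away (distance of any of planter, gold_vase from where it was at the start of the episode above 0.04 m).
It also fails if it takes over 61 s, if anything falls off the work surface, if the arm or the gripper's body presses on something with over 40 N, if the wrist force passes 120 N, or if a joint passes its speed limit or range.

## Working session

There is one attempt and no reset: what is moved stays moved. The work goes in short steps, each a Python script; the robot and the scene stay as the last script left them, time stands still between calls to the robot, and variables do not carry over. Pictures are saved under pics/ and viewed, about 8 in all and at most 12, crops included, and the job is handed in when it is done.

```bash
ls; mkdir -p pics; python3 - <<'E'
from plant import ctrl,sensors,optics
import cv2,numpy as np
for n in("top","scene"):
    p,d=optics.grab_frame(n); cv2.imwrite(f"pics/{n}0.png",p[:,:,::-1]); np.savez(f"{n}0.npz",p=p,d=d)
    print(n,optics.camera_params(n))
print(optics.camera_params("wrist"),ctrl.tcp_to_tips,sensors.read_state())
E
```

```text
pics
top {'mtx': array([[366.30397399,   0.        , 321.85333027],
       [  0.        , 366.30397399, 200.9923936 ],
       [  0.        ,   0.        ,   1.        ]]), 'k1': 0.023552905459699996, 'R': array([[-0.00912643, -0.99995329, -0.00318288],
       [-0.99500629,  0.00939757, -0.09936888],
       [ 0.09939415,  0.0022601 , -0.99504557]]), 't': array([ -40.97739421,  479.38655943, 1007.19184696])}
scene {'mtx': array([[451.81161122,   0.        , 311.33348053],
       [  0.        , 451.81161122, 198.49635037],
       [  0.        ,   0.        ,   1.        ]]), 'k1': -0.08008045187414717, 'R': array([[-0.79739221,  0.60345906,  0.00168041],
       [ 0.46940438,  0.62200166, -0.62671641],
       [-0.37924291, -0.49894999, -0.77924561]]), 't': array([ 400.65454224, -141.86171628, 1581.4631574 ])}
{'mtx': array([[330.84005376,   0.        , 317.62954866],
       [  0.        , 330.84005376, 204.45238992],
       [  0.        ,   0.        ,   1.        ]]), 'k1': 0.014081387471630178, 'T_tool_cam': array([[-1.35027062e-04, -9.51485327e-01, -3.07694091e-01,
         7.93394383
[... 338 characters left out ...]
+00,  1.22933635e-05,
        1.39352700e+00, -1.50481589e-01]), 'qvel': array([-0.00079096, -0.00290539, -0.00285046,  0.00253111,  0.00052789,
       -0.00013206]), 'tau': array([-3.57759354e-04, -3.84090436e+01, -2.92546731e+01, -1.70297776e-04,
        4.87984973e-03,  1.89626491e-05]), 'eef_pos': array([ 221.5214923 , -529.92250254,  255.21437249]), 'eef_rot': array([[ 9.22698930e-01,  3.85520984e-01, -5.05328223e-04],
       [ 3.85521173e-01, -9.22696671e-01,  2.06844096e-03],
       [ 3.31162724e-04, -2.10336299e-03, -9.99997733e-01]]), 'force': array([ 0.63184932, -0.16458926, -0.05433027]), 'wrist_torque': array([0.05821617, 0.03114252, 0.02011871]), 'grip_width': 85.55496040430178}
```

View pics/top0.png

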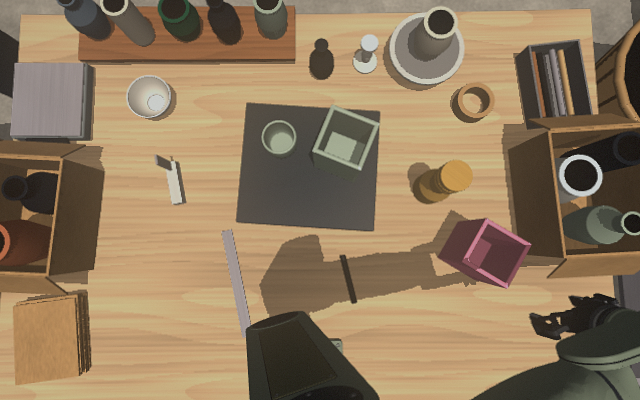

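View pics/scene0.png

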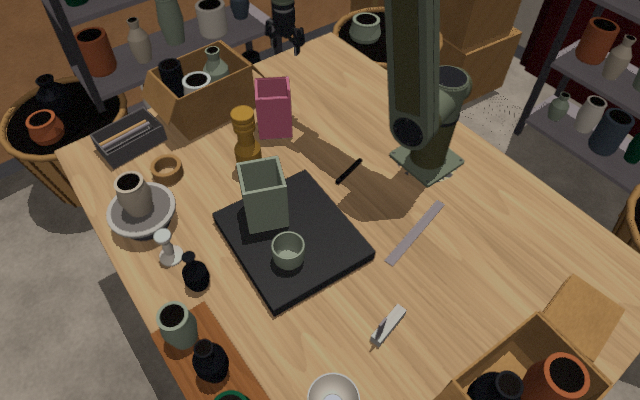

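Choices in the top view:
- **Square:** the aluminium L at (175,183). The grey ruler (235,280) and black bar (347,278) are flat look-alikes.
- **Vase:** the grey-green square one at (346,138). The pink one (485,253) is not meant.
- **Planter and gold vase:** planter at (279,138), gold vase at (445,180).

Next I'll measure these from the depth image.

```bash
cat > h.py <<'E'
import numpy as np,cv2
from plant import ctrl,sensors,optics
def cloud(name,d,pose=None):
    c=optics.camera_params(name); h,w=d.shape
    u,v=np.meshgrid(np.arange(w),np.arange(h))
    k=np.array([c["k1"],0,0,0,0.])
    s=cv2.undistortPoints(np.stack([u,v],-1).reshape(-1,1,2).astype(np.float64),c["mtx"],k).reshape(h,w,2)
    X=np.dstack([s*d[...,None],d]).reshape(-1,3).astype(float)
    if name=="wrist":
        T=c["T_tool_cam"]; X=X@T[:3,:3].T+T[:3,3]; X=X@pose[1].T+pose[0]
    else: X=(X-c["t"])@c["R"]
    X=X.reshape(h,w,3); X[d==0]=np.nan
    return X
def rect(P):
    (cx,cy),(a,b),ang=cv2.minAreaRect(P[:,:2].astype(np.float32))
    return np.round([cx,cy,a,b,np.radians(ang)],3)
def grab(tag):
    s=sensors.read_state(); p,d=optics.grab_frame("wrist")
    cv2.imwrite(f"pics/{tag}.png",p[:,:,::-1]); np.savez(tag+".npz",p=p,d=d,pos=s["eef_pos"],rot=s["eef_rot"])
    return p,d,cloud("wrist",d,(s["eef_pos"],s["eef_rot"]))
def R(yaw):  # tool down, tool x along yaw
    c,s=np.cos(yaw),np.sin(yaw); return np.array([[c,s,0],[s,-c,0],[0,0,-1.]])
E
python3 - <<'E'
from h import *
f=np.load("top0.npz"); X=cloud("top",f["d"]); p=f["p"]
def box(n,u0,u1,v0,v1,z0,z1):
    P=X[v0:v1,u0:u1].reshape(-1,3); P=P[(P[:,2]>z0)&(P[:,2]<z1)]
    print(n,len(P),rect(P),P[:,2].min(),np.median(P[:,2]),P[:,2].max())
box("plate",225,395,95,240,35,55)
box("vaserim",305,385,100,180,180,200) 
box("vaserim",305,385,100,180,220,250)
box("planter",255,302,115,160,110,140)
box("gold",410,480,155,210,200,260)
box("stock",150,195,145,215,22,40)
box("blade",150,195,145,215,80,130)
box("bench",190,220,60,90,-20,20)
big=cv2.resize(p[140:215,145:200][:,:,::-1],None,fx=8,fy=8,interpolation=cv2.INTER_CUBIC); cv2.imwrite("pics/crop1.png",big)
E
```

```text
plate 12289 [577.143  -8.488 380.024 342.463   1.495] 35.6154298482504 44.978468518109054 54.99622842501347
vaserim 216 [600.961 -98.209 118.138 111.011   1.183] 180.11212324156202 189.42171590956872 199.99064142342053
vaserim 1042 [ 605.353 -100.598  119.66   120.39     1.169] 220.13355798533053 234.27949377033147 239.70676939491784
planter 311 [6.37856e+02 6.53710e+01 8.93580e+01 9.03150e+01 8.00000e-03] 110.13133809571342 121.80937549095239 127.15154720973906
gold 934 [ 514.313 -347.19    69.942   70.678    0.821] 200.08655817488514 235.5916485255907 239.91786527759098
stock 464 [5.34996e+02 3.69682e+02 1.21380e+02 3.14850e+01 2.02000e-01] 22.085072977420335 31.78455046852308 39.14913079691079
blade 95 [5.82168e+02 3.80020e+02 2.70050e+01 1.02620e+01 2.20000e-01] 80.24857776889557 110.12241103537771 123.90437705770938
bench 839 [8.59612e+02 2.99951e+02 8.68050e+01 8.78390e+01 7.00000e-03] -5.563398922826182 -0.022199888863842505 6.441592806326664
```

View pics/crop1.png

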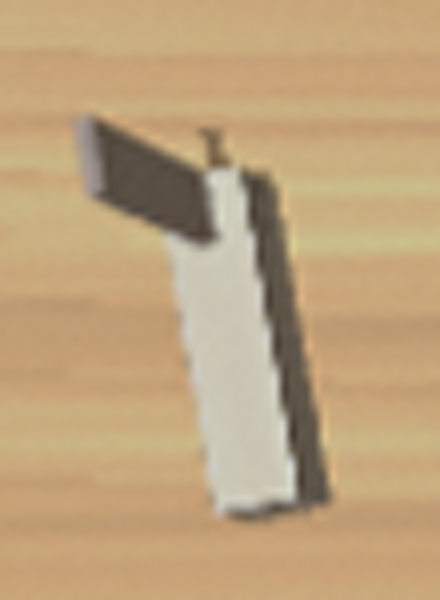

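The crop confirms the L: stock from (205,500) to (230,180), with the blade rising at its far end towards (90,150). I'll take a closer wrist look with the tool half-turned, so the camera stays on the side away from the blade.

```bash
python3 - <<'E'
from h import *
y=0.205; gx=np.array([np.cos(y),np.sin(y)]); g=np.array([535,369.7])-30*gx
Rt=R(y+np.pi)
ctrl.move_ptp([*g,250],Rt); print(sensors.read_state()["q"], sensors.read_state()["t"])
p,d,X=grab("w1")
P=X.reshape(-1,3); n=(np.hypot(P[:,0]-535,P[:,1]-370)<90)
S=P[n&(P[:,2]>26)&(P[:,2]<38)]; B=P[n&(P[:,2]>60)&(P[:,2]<130)]
print(len(S),rect(S),np.median(S[:,2])); print(len(B),rect(B) if len(B) else 0,B.max(0))
print("bench",np.nanmedian(P[n&(P[:,2]<15)],0))
E
```

```text
[ 4.83203922e-01  3.11395903e-01  1.42425969e+00 -2.44008742e-04
  1.40590936e+00 -1.29116660e+00] 3.375
2893 [5.34187e+02 3.73020e+02 1.19259e+02 2.99430e+01 2.02000e-01] 31.680501481208665
380 [5.80306e+02 3.82772e+02 2.71960e+01 5.61700e+00 2.05000e-01] [593.54448239 387.91372065 121.49102464]
bench [ 5.26313378e+02  3.59610785e+02 -3.10330763e-01]
```

View pics/w1.png

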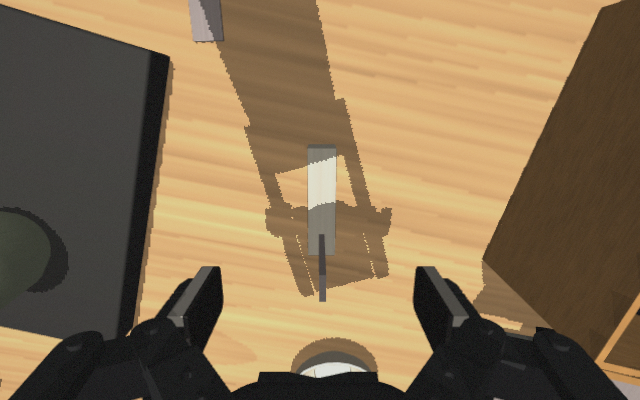

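The wrist view shows the square centred between the jaws, stock at (321,145–253) and blade at (322,270). The fit agrees with the top view to about 3 mm. Next: grip, lift and carry.

```bash
python3 - <<'E'
from h import *
y=0.2035; gx=np.array([np.cos(y),np.sin(y)]); g=np.array([534.2,372.8])-30*gx
Rt=R(y+np.pi)
ctrl.move_ptp([*g,150],Rt)
print(ctrl.move_l([*g,32],vel=80,threshold=8)); print(sensors.read_state()["eef_pos"])
ctrl.gripper_to(20,60); s=sensors.read_state(); print(s["grip_width"],s["eef_pos"],s["force"])
ctrl.move_l([*g,60],vel=60); s=sensors.read_state(); print(s["grip_width"],s["eef_pos"],s["force"],s["wrist_torque"])
ctrl.move_l([*g,190],vel=150)
# standoff over plate
a=-0.402; u=np.array([np.cos(a),np.sin(a)]); v=np.array([605.4,-100.6])
tgt=v-(60+60+20+30)*u; print(tgt)
ctrl.move_ptp([*tgt,190],R(a+np.pi)); s=sensors.read_state(); print(s["q"],s["t"],s["grip_width"],s["force"])
p,d,X=grab("w2"); P=X.reshape(-1,3)
V=P[(P[:,2]>228)&(P[:,2]<242)&(np.hypot(P[:,0]-605,P[:,1]+100)<110)]; print(len(V), rect(V) if len(V)>5 else 0)
p,d=optics.grab_frame("scene"); cv2.imwrite("pics/s2.png",p[:,:,::-1])
p,d=optics.grab_frame("top"); X=cloud("top",d); P=X.reshape(-1,3)
V=P[(P[:,2]>225)&(P[:,2]<242)&(np.hypot(P[:,0]-605,P[:,1]+100)<100)]; print(len(V),rect(V))
E
python3 -c "
import cv2,numpy as np
cv2.imwrite('pics/c2.png',np.vstack([cv2.resize(cv2.imread('pics/w2.png'),(480,300)),cv2.resize(cv2.imread('pics/s2.png'),(480,300))]))"
```

```text
False
[505.33335853 367.02163679  32.72818317]
29.018034582778775 [505.08925231 366.82545312  32.37458305] [-0.50716862 -0.32433874  1.77191116]
28.862840216004845 [504.83801778 366.74147951  60.26129018] [-0.3984128  -0.09690941 -4.66759416] [-0.04950545  0.19454241 -0.01324055]
[448.95234633 -34.08585368]
[-2.67161573e-01  7.14421538e-03  1.90632092e+00  4.81097384e-04
  1.22745171e+00 -1.43719354e+00] 9.2167 28.888193707951334 [-0.01020559  0.45342192 -3.59146855]
0 0
983 [597.538 -97.285 119.649 137.471   1.17 ]
```

View pics/c2.png

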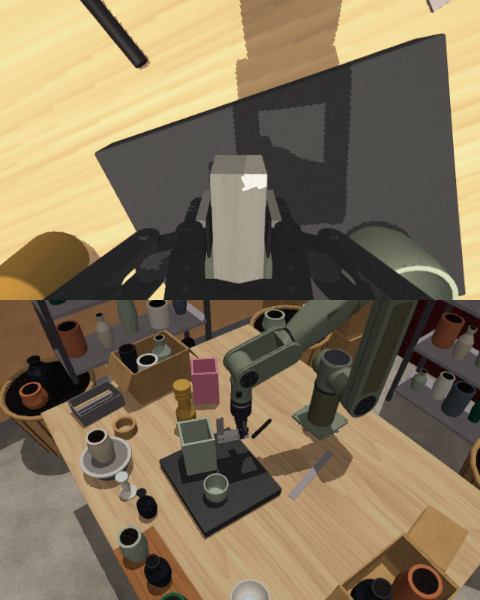

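The square is held firmly and sits over the free front part of the plate (scene crop about (228,437)), with the vase ahead of it. Next: lower under guard and settle the sole.

```bash
python3 - <<'E'
from h import *
a=-0.402; u=np.array([np.cos(a),np.sin(a)]); v=np.array([605.4,-100.6]); t=v-170*u
ctrl.move_l([*t,90],vel=80); f0=sensors.read_state()["force"]; print(f0)
print(ctrl.move_l([*t,70],vel=8,threshold=4))
z=sensors.read_state()["eef_pos"][2]
for i in range(8):
    ctrl.hold(.15); s=sensors.read_state(); print(s["eef_pos"],(s["force"]-f0).round(2),s["wrist_torque"].round(2))
    if s["force"][2]-f0[2]>7: break
    z-=0.4; ctrl.move_l([*t,z],vel=5)
print("cmd z",z,s["t"],s["grip_width"]); ctrl.hold(.4)
open("z.txt","w").write(f"{z} {f0[0]} {f0[1]} {f0[2]}")
E
```

```text
[-0.65005633 -0.10330536 -3.86785172]
True
[448.95625245 -34.09295063  77.28700637] [ 1.27  0.04 10.67] [-0.04 -0.09 -0.06]
cmd z 77.26218160865247 12.45 29.350785197701658
```

```bash
python3 - <<'E'
from h import *
L=[float(x) for x in open("z.txt").read().split()]; z=L[0]; f0=np.array(L[1:])
a=-0.402; u=np.array([np.cos(a),np.sin(a)]); v=np.array([605.4,-100.6]); t=v-170*u
def st(): 
    s=sensors.read_state(); f=s["force"]-f0; return s,f,-(f[:2]@u)
base=[];k=0
while k<30:
    k+=2 if k<12 else 0.4
    ctrl.move_l([*(t+k*u),z],vel=15 if k<=12 else 6); ctrl.hold(.05 if k<=12 else .1); s,f,fu=st()
    if f[2]>9: z-=-0.1
    if f[2]<5: z-=0.15
    print(round(k,1),((s["eef_pos"][:2]-t)@u).round(2),s["eef_pos"][2].round(2),f.round(1),fu.round(2))
    if k<=16: base.append(fu)
    if k>12 and fu>np.median(base)+3: break
print(s["t"],z,k); open("z2.txt","w").write(f"{z} {k}")
E
```

```text
2 1.76 77.28 [-3.1  1.3  8.6] 3.32
4 3.22 77.29 [-5.4  2.9 11.1] 6.07
6 5.38 77.25 [-4.7  2.7  9.3] 5.37
8 7.55 77.3 [-4.   2.1  8.2] 4.46
10 9.92 77.32 [-3.   0.9  7.2] 3.12
12 12.1 77.36 [-2.9  0.7  6.9] 2.89
12.4 12.29 77.35 [-1.8  1.3  5.6] 2.19
12.8 12.9 77.43 [-1.5  1.6  4.8] 2.04
13.2 13.09 77.33 [-4.4  0.5  7.1] 4.25
13.6 13.83 77.34 [-2.2  2.5  5.7] 3.02
14.0 14.06 77.34 [-3.2  1.3  6.4] 3.43
14.4 14.46 77.32 [-2.4  1.4  6.8] 2.73
14.8 14.88 77.33 [-3.8  1.   7.2] 3.86
15.2 15.24 77.31 [-2.7  1.9  6.1] 3.2
15.6 15.66 77.3 [-3.6  1.7  6.8] 3.95
16.0 16.03 77.3 [-2.3  1.3  6.8] 2.66
16.4 16.46 77.3 [-2.7  1.3  6.6] 3.01
16.8 16.84 77.3 [-3.   1.4  6.7] 3.29
17.2 17.28 77.33 [-2.9  1.8  6.6] 3.37
17.6 17.58 77.3 [-3.6  2.   8. ] 4.05
18.0 17.6 77.29 [-4.9  1.4  8.9] 5.09
18.4 17.61 77.3 [-5.4  1.8 10.9] 5.65
18.8 17.65 77.29 [-7.1  2.4 10.9] 7.49
20.975 77.51218160865244 18.799999999999994
```

Contact came at 17.6 mm of travel, where it was expected. I'll check stability and look once more.

```bash
python3 - <<'E'
from h import *
z,k=map(float,open("z2.txt").read().split()); f0=np.array([float(x) for x in open("z.txt").read().split()[1:]])
a=-0.402; u=np.array([np.cos(a),np.sin(a)]); v=np.array([605.4,-100.6]); t=v-170*u
k+=.4; ctrl.move_l([*(t+k*u),z],vel=5)
for i in range(3):
    ctrl.hold(.5); s=sensors.read_state(); f=s["force"]-f0; print(s["eef_pos"],f.round(1),(-(f[:2]@u)).round(2),s["grip_width"],s["wrist_torque"].round(2))
p,d=optics.grab_frame("top"); q,_=optics.grab_frame("scene")
P=cloud("top",d).reshape(-1,3)
V=P[(P[:,2]>225)&(P[:,2]<242)&((P[:,:2]-v)@u>-66)&(np.hypot(P[:,0]-605,P[:,1]+100)<100)]; print(len(V),rect(V),"t",s["t"])
A=cv2.resize(p[90:240,230:400],None,fx=2.8,fy=2.8,interpolation=2); B=cv2.resize(q[130:280,170:340],None,fx=2.8,fy=2.8,interpolation=2)
cv2.imwrite("pics/c3.png",np.hstack([A,B])[:,:800,::-1] if 0 else cv2.resize(np.hstack([A,B]),(800,353))[:,:,::-1])
E
```

```text
[465.20478004 -40.9967798   77.29725712] [-6.7  3.4 10.6] 7.53 29.15886798887359 [0.45 0.73 0.05]
[465.19935354 -40.98056137  77.28023182] [-7.1  2.8 10.5] 7.6 28.85358920298886 [0.37 0.76 0.01]
[465.13945083 -40.98728838  77.26188261] [-7.2  3.1 10.8] 7.83 28.65520809977447 [0.39 0.72 0.02]
982 [ 605.398 -100.532  119.839  120.331    1.173] t 22.725
```

View pics/c3.png

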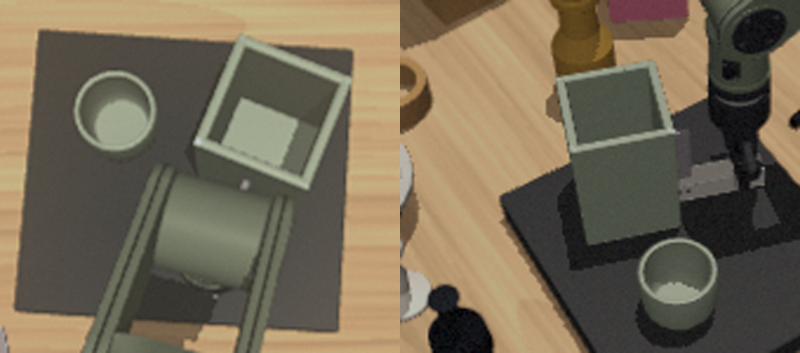

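```bash
python3 -c "
from plant import ctrl
ctrl.finish_job()"
```

```text
the job is handed in; nothing more can be done
```

I handed the job in at about 22.7 s of the 61 s allowed, with the square still gripped at 60 N. Its sole is on the plate and its blade is against the side of the vase facing the robot. The hand-in gives no verdict.

I gripped the square by its stock and set it down about 18 mm short of the vase. I then slid it forward in small guarded steps until the blade met the vase.

Last checks:
- **Plate contact:** the sole presses down with about 10.7 N. The sole height works out at 45 mm, level with the plate top.
- **Vase contact:** the push along the slide direction is about 7.7 N. Sliding friction accounts for up to about 5 N of that, so I estimate about 3 N on the vase. I could not measure that share separately.
- **Vase:** the top camera puts it within 0.1 mm of where it started, standing at an angle within 0.004 rad of the one I aligned the square to.
- **Blade position:** the last picture shows the blade at about the middle of the side.
- **Not measured:** the square's tilt I inferred from the sole height and did not measure. The planter and gold vase show no sign of having been moved in the pictures, but I did not measure them again.

No check failed. The top and wrist cameras differed by about 3 mm on where the square stood, and I used the wrist camera's figure.

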